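Start a hand-knob bolt in a threaded boss by feel

ROBOT

A 6-joint arm with a two-finger parallel gripper is mounted at the origin on a cart in front of the work surface, level with it; the furniture and walls round the work are solid. World frame = base frame: x ahead of the robot, y to its left, z up, the work surface at z = 0. Lengths are in mm, angles in rad, forces in N, time in s.
With the tool pointing down it reaches from about 400 to 925 mm from the base axis. Payload 12.5 kg.
Tool frame: the origin (TCP) lies at the very end of the fingers, on their centre line; the grasp point (between the pads) lies 19 mm behind it; x points along the fingers, z is the direction in which the jaws open and shut, and the axes are right-handed (so a half turn about x gives the same grasp; the last joint's range is limited). The gripper opens to 95 mm and grips with 3 to 60 N. Pads are 20 mm wide; open, the fingers measure 119 mm over their backs; the gripper's body (75 mm by 180 mm) begins 59 mm behind the grasp point.
Start: joints at [1.212, 0.491, 1.559, -0, 1.092, -0.106], TCP at [156.304, 605.158, 214.661] pointing down, gripper open.
Joint ranges: [-3.1, 3.1], [-0.84, 2.19], [0.05, 2.79], [-1.13, 4.28], [0.06, 2.93], [-2.69, 2.69]. Speed limits (rad/s): [2.22, 2.22, 2.79, 3.14, 3.14, 3.14].

INTERFACE

Orientations are given as [roll, pitch, yaw] about the fixed x, y, z axes, in that order (R = Rz(yaw) Ry(pitch) Rx(roll)).
In Python, from cell import env gives the robot as it stands. The module is installed in compiled form; this text tells all that it offers.
- The arm moves only by the shell command python3 -m pendant 'ROWS'. ROWS is JSON, one flat list of numbers, 5 for each row, row after row: the shift along the tool's x, y, z normalised to -1 to 1, where 1 is 0.03 m, then the turn about the tool's x normalised to -1 to 1, where 1 is 0.5 rad, then the opening, from 0 (shut) to 1 (fully open). A call has 1 to 5 rows; each row shifts and turns the pose as measured when the row begins, along the tool's axes as they then stand; what a row does not reach is not made up. A row lasts 1/8 s, in which the tool goes at most 62.5 mm and 10.7 degrees, less where a joint would pass 70% of its speed; a pose out of reach is approached as far as the arm can. A call with a number of a shift or a turn outside -1 to 1 is refused whole. A call with a gripper value outside its range is refused whole. The fingers move at their own pace and stop on an object; the grip force is fixed at half the most. Time passes only in rows, so rows that do not move let the fingers close. It gives the time, the measured TCP pose, the force and the opening at its end, in the units of the state.
- env.state(): the state, without advancing time (a new reading comes with each control period).
- env.read_camera(name): name is "scene" or "top" or "wrist"; returns (picture, depth): 480x640x3 uint8, blue, green, red; 480x640 float32, mm along the optical axis (not along the pixel's ray), 0 where there is no reading.
- env.camera_info(name): a dict with "fx", "fy", "cx", "cy" (pixels), "position" and "orientation" of the camera in the world. Camera axes: x right, y down, z forward; pixel columns grow to the right and rows downward; lengths in mm; the calibration is good to about 2 mm. A picture is of the moment at which its call begins: read the wrist's pose just before it. camera_info takes no time and is no camera call; for the wrist camera it gives the pose at the moment of the call.
- env.job_done(): hands the job in, once; it reports no verdict.
The state is a dict: "t": time; "joints": joint angles; "qvel": joint speeds; "tau": joint torques, N m; "eef_pos": TCP position; "tcp_rot": TCP orientation; "ft_force": force on the tool from outside, world axes, zero at the start; "moment": the same for the moment, N m; "opening": opening from 0.0 (shut) to 1.0 (fully open).
Only numpy, scipy, OpenCV 4.12 (cv2) and the standard library are available. Lean on these libraries where they do the work, as an engineer would, in place of code of your own. Each camera call takes 0.05 s, during which the arm holds its last target.

TASK

Take the knob bolt out of its parking block and set it upright in the mouth of the fixture's threaded boss, its two cross teeth resting on the sloping lands just clockwise of the two rim marks. Without lifting it out of the mouth, turn it backward (counter-clockwise from above) until it drops into the thread, then turn it forward (clockwise) one full turn after the drop. Finish while holding it started there: the program ends with the gripper still holding the knob; leave the tape roll, the small bottle and the marker alone.

Things in the scene. Friction and masses are not known exactly. Their poses are not given: they have to be found in the camera images.
- bolt: Loose steel bolt, 82 mm tall, about 0.1 kg, with a black ribbed round knob. Origin: centre of its foot; z up through the knob. Below the knob a collar (diameter 30, 51 to 54 mm above the foot) and a plain shank of diameter 21.6 with a chamfered foot. It stands upright in the parking block at first. It is the same after a half turn.
- knob (a point): Centre of the knob, on the bolt's axis 68 mm above its foot. The knob has diameter 36 and spans 54 to 82 mm above the foot; grip its upper half from above, any yaw. A steel bar 28 x 4 mm on its top lies along the bolt's x axis and shows where the teeth are.
- tooth_1 (a point): Tooth on the bolt's +x side, 14 mm from its axis. A cross pin of diameter 4 runs through the shank along x, its axis 6 mm above the foot; its two ends stand out 5 mm (32 mm over all) and are the thread teeth.
- tooth_2 (a point): The other tooth, on the bolt's -x side, 14 mm from its axis.
- fixture: Fixed aluminium plate 110 x 110 x 8 mm with a round upright steel boss in its centre: outer diameter 50, rim 60 mm above the table, bore diameter 35, bore floor 8 mm above the table. Origin: centre of the plate's underside. Two small black marks on the rim lie in its +x and -x directions. Same after a half turn.
- thread_start (a point): On the boss's axis, 54 mm above the table. In the bore is a right-hand two-start thread of inner diameter 24: two flights 3 mm thick, lead 20 mm per turn, 10 mm apart. Their upper ends lie at this height below the two rim marks; from there they slope down clockwise (from above), 3.2 mm per rad.
- land_1 (a point): On top of the land at the +x mark, 40 degrees clockwise of the mark (the other land is opposite). Each land is the open first stretch of a flight, 0 to 110 degrees clockwise of its mark; teeth can rest there. An upright stop at 118 degrees blocks forward turning. A tooth a rad clockwise of a mark rests with its centre 2 - 3.2 a mm above thread_start.
- gap_1 (a point): On the flight in the entry gap just counter-clockwise of the +x mark (the other is opposite). Each gap spans 0 to 55 degrees counter-clockwise of a mark. Teeth turned back off the upper ends of the lands drop about 9 mm into the gaps when let down (press lightly or loosen the grip: a held bolt does not drop alone); forward turning then winds them in.
- rim (a point): Centre of the boss's mouth, 60 mm above the table. One turn after the drop the bolt is 20 mm deeper than just after it, tooth centres 26 mm above the table, knob underside about 14 mm above this rim. The thread has about 2.5 mm of axial play and turns with little resistance.
- block: Fixed grey parking block 70 x 70 x 26 mm; origin at the centre of its underside. The bolt stands upright in its round hole (diameter 37, 20 mm deep, floor 6 mm above the table), any way round.
- tape_roll: Bystander: roll of tape lying flat, diameter 98, 20 high. Leave it alone.
- dropper_5: Bystander: small screw-cap bottle, diameter 34, 62 high. Leave it alone.
- marker: Bystander: marker pen with black cap lying on the table, 136 long. Leave it alone.

How it is judged:
By the outcome, as a careful person would: the job done as asked, in the order asked, and still so for the second after the job is handed in, while the arm keeps its last pose, push and grip.
It also fails if it takes over 72 s, if anything falls off the work surface, if the arm or the gripper's body presses on something with over 40 N, if the wrist force passes 120 N, or if a joint passes its speed limit or range.

## Working session

There is one attempt and no reset: what is moved stays moved. The work goes in short steps, Python scripts to look and compute and a shell command to move; the robot and the scene stay as the last step left them, time stands still between calls to the robot, and variables do not carry over. Pictures are saved under pics/ and viewed, and the job is handed in when it is done.

```bash
mkdir -p pics; cat > h.py <<'E'
from cell import env
import numpy as np, cv2, json
from scipy.spatial.transform import Rotation as R
def cam(name,fn):
    i=env.camera_info(name); p,d=env.read_camera(name); cv2.imwrite('pics/%s.png'%fn,p); np.savez('pics/%s.npz'%fn,p=p,d=d,info=json.dumps(i,default=lambda o:np.asarray(o).tolist())); return i,p,d
def load(fn):
    z=np.load('pics/%s.npz'%fn); return json.loads(str(z['info'])),z['p'],z['d']
def Rm(o):
    o=np.array(o)
    return o if o.shape==(3,3) else (R.from_quat(o).as_matrix() if o.size==4 else R.from_euler('xyz',o).as_matrix())
def pt(i,u,v,z):
    "pixel ray to world plane z"
    r=Rm(i['orientation'])@np.array([(u-i['cx'])/i['fx'],(v-i['cy'])/i['fy'],1]); p=np.array(i['position']); return p+r*(z-p[2])/r[2]
def cloud(i,d):
    v,u=np.mgrid[:480,:640]; P=np.stack([(u-i['cx'])/i['fx']*d,(v-i['cy'])/i['fy']*d,d],-1)@Rm(i['orientation']).T+np.array(i['position']); P[d==0]=np.nan; return P
E
python3 - <<'E'
from h import *
print(env.state())
for n in ('top','scene','wrist'):
    i,p,d=cam(n,n+'0'); print(n,i)
E
```

```text
{'t': 0.0, 'joints': array([ 1.21245044e+00,  4.91585167e-01,  1.55943860e+00, -1.24288982e-05,
        1.09165694e+00, -1.05576240e-01]), 'qvel': array([-0.00017581, -0.00012641,  0.00011798,  0.00134655,  0.00170037,
        0.0006528 ]), 'tau': array([-2.88944873e-03, -6.12633991e+01, -2.58162779e+01,  6.91353693e-02,
        4.83275810e-02, -8.47180672e-05]), 'eef_pos': array([156.19061696, 604.934657  , 214.04956335]), 'tcp_rot': array([ 3.04614704,  1.56970821, -1.91900586]), 'ft_force': array([ 0.60352833,  0.0909211 , -0.10571921]), 'moment': array([-0.00709036,  0.00580141, -0.0036578 ]), 'opening': 0.9972630435497487}
top {'fx': 578.7979335291608, 'fy': 578.7979335291608, 'cx': 325.7224530599388, 'cy': 240.59958843196503, 'position': array([ 436.91084035,  110.16453123, 1000.74085445]), 'orientation': array([-3.05162071,  0.02576944, -1.56188496])}
scene {'fx': 446.1748336707238, 'fy': 446.1748336707238, 'cx': 322.8230296623464, 'cy': 237.99762537013345, 'position': array([ 212.67878053, -302.01291612,  738.06789274]), 'orientation': array([-2.47744811, -0.01220612, -0.61447837])}
wrist {'fx': 378.8485622852876, 'fy': 378.8485622852876, 'cx': 321.84285865908726, 'cy': 241.40856468551834, 'position': array([ 79.41192504, 624.21399863, 384.64458514]), 'orientation': array([2.85884128e+00, 4.17095533e-04, 1.31805963e+00])}
```

View pics/top0.png

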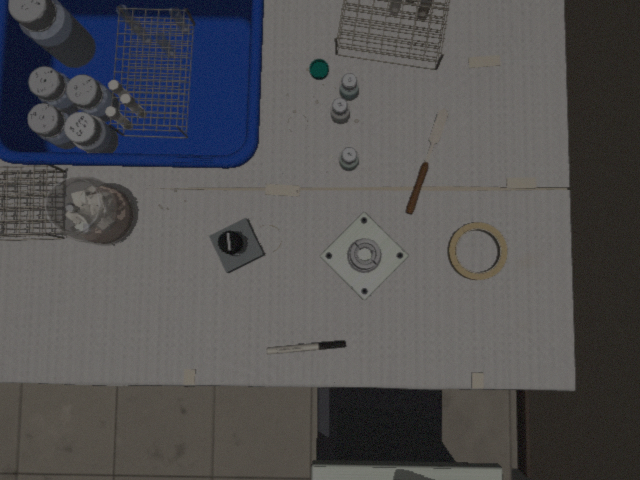

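View pics/scene0.png

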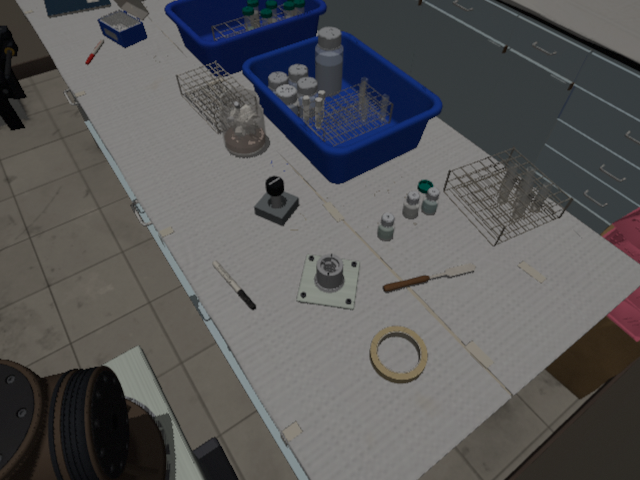

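View pics/wrist0.png

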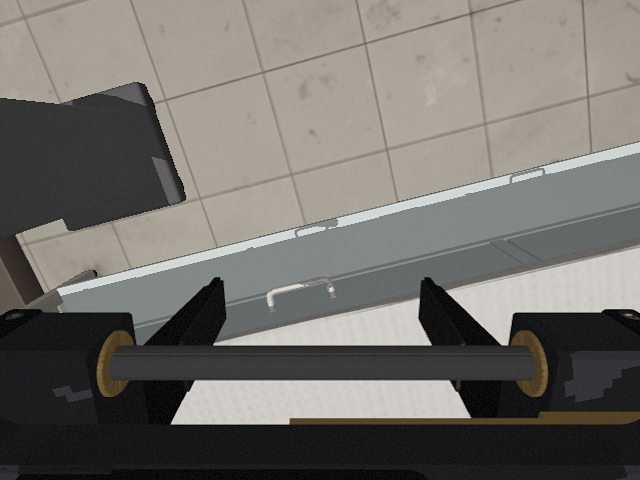

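```bash
python3 - <<'E'
from h import *
i,p,d=load('top0')
a=cv2.resize(p[210:280,200:270],None,fx=8,fy=8,interpolation=3)
b=cv2.resize(p[220:290,330:400],None,fx=8,fy=8,interpolation=3)
c=np.hstack([a,b]); c=cv2.convertScaleAbs(c,alpha=1.3); c=cv2.resize(c,(800,400)); cv2.imwrite('pics/c0.png',c)
# scale 5.714
P=cloud(i,d)
for (u,v) in [(231,242),(364,255)]: print(P[v-8:v+9:4,u-8:u+9:4,:].round(0).tolist())
E
```

```text
[[[529.0, 298.0, 87.0], [528.0, 292.0, 89.0], [528.0, 285.0, 91.0], [529.0, 279.0, 88.0], [535.0, 284.0, 23.0]], [[522.0, 298.0, 86.0], [522.0, 291.0, 89.0], [522.0, 285.0, 88.0], [522.0, 279.0, 88.0], [523.0, 273.0, 84.0]], [[516.0, 297.0, 90.0], [516.0, 291.0, 91.0], [516.0, 285.0, 87.0], [516.0, 279.0, 88.0], [516.0, 272.0, 88.0]], [[510.0, 298.0, 85.0], [510.0, 292.0, 87.0], [510.0, 285.0, 85.0], [510.0, 279.0, 88.0], [510.0, 273.0, 83.0]], [[503.0, 297.0, 89.0], [503.0, 291.0, 88.0], [503.0, 284.0, 90.0], [503.0, 279.0, 85.0], [505.0, 277.0, 62.0]]]
[[[512.0, 86.0, 58.0], [512.0, 79.0, 52.0], [514.0, 71.0, 29.0], [512.0, 66.0, 51.0], [513.0, 59.0, 49.0]], [[506.0, 85.0, 44.0], [509.0, 78.0, 9.0], [509.0, 71.0, 8.0], [509.0, 64.0, 8.0], [506.0, 59.0, 54.0]], [[499.0, 85.0, 49.0], [502.0, 78.0, 11.0], [502.0, 71.0, 7.0], [502.0, 64.0, 7.0], [500.0, 59.0, 46.0]], [[492.0, 85.0, 49.0], [495.0, 77.0, 3.0], [495.0, 71.0, 7.0], [495.0, 64.0, 8.0], [493.0, 59.0, 41.0]], [[485.0, 86.0, 61.0], [485.0, 79.0, 60.0], [486.0, 72.0, 50.0], [486.0, 66.0, 49.0], [486.0, 60.0, 61.0]]]
```

View pics/c0.png

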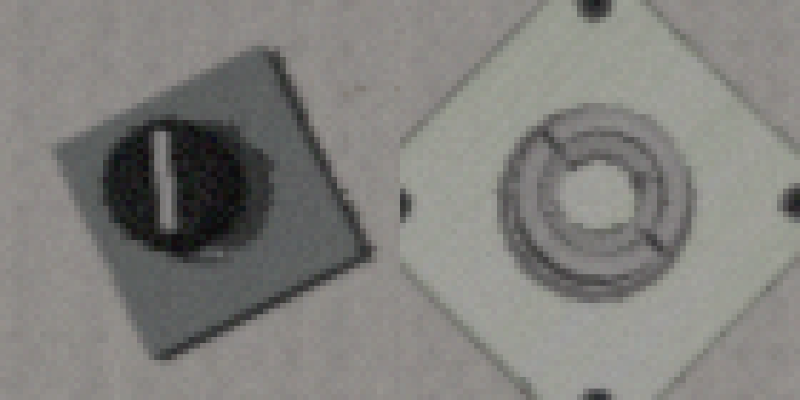

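```bash
cat >> h.py <<'E'
def tool():
    s=env.state(); return np.array(s['eef_pos']),R.from_euler('xyz',s['tcp_rot']).as_matrix(),s
def rep(target=None):
    p,r,s=tool(); print('t',round(s['t'],2),'p',p.round(1),'F',np.round(s['ft_force'],1),'M',np.round(s['moment'],2),'op',round(s['opening'],3),'j6',round(s['joints'][5],3),'jawyaw',round(np.degrees(np.arctan2(r[1,2],r[0,2])),2),'xax',r[:,0].round(4))
    if target is not None: d=r.T@(np.array(target)-p); print('to go tool mm',d.round(1),'rows',(d/30).round(3))
E
python3 - <<'E'
from h import *
i,p,d=load('top0')
k=pt(i,228.8,241.3,89); print('knob',k)
b1=pt(i,200+160/5.714,210+130/5.714,90);b2=pt(i,200+169/5.714,210+228/5.714,90);v=b2-b1;print(v,np.degrees(np.arctan2(v[1],v[0])))
m1=pt(i,330+156/5.714,220+146/5.714,60);m2=pt(i,330+250/5.714,220+240/5.714,60);v=m2-m1
print(m1,m2,(m1+m2)/2,np.degrees(np.arctan2(v[1],v[0])))
P=cloud(i,d); 
w=P[235:275,345:385].reshape(-1,3); w=w[(w[:,2]>57)&(w[:,2]<65)]; print('boss rim',cv2.minEnclosingCircle(w[:,:2].astype(np.float32)),len(w))
w=P[222:260,210:250].reshape(-1,3); w=w[(w[:,2]>82)&(w[:,2]<95)]; print('knob',cv2.minEnclosingCircle(w[:,:2].astype(np.float32)),w.mean(0))
rep([k[0],k[1],214]); print(tool()[1].round(3))
E
```

```text
knob [516.84661783 288.43217523  89.        ]
[-27.30749219  -3.16817246   0.        ] -173.38221997989797
[513.82957766  83.64001285  60.        ] [487.2144709   56.85261909  60.        ] [500.52202428  70.24631597  60.        ] -134.81515316052403
boss rim ((501.60137939453125, 71.50952911376953), 24.898380279541016) 346
knob ((517.043701171875, 288.93988037109375), 19.13089942932129) [516.52723894 289.14738513  87.14342189]
t 0.15 p [156.2 605.  214.2] F [-0.4 -0.2 -0.9] M [ 0.02 -0.01 -0.03] op 1.003 j6 -0.106 jawyaw 75.52 xax [-3.e-04 -8.e-04 -1.e+00]
to go tool mm [ 3.000e-01 -4.283e+02 -2.163e+02] rows [ 1.2000e-02 -1.4277e+01 -7.2100e+00]
[[-0.    -0.968  0.25 ]
 [-0.001  0.25   0.968]
 [-1.     0.    -0.001]]
```

```bash
python3 -m pendant '[0,-0.95,-0.48,0,1, 0,-0.95,-0.48,0,1, 0,-0.95,-0.48,0,1, 0,-0.95,-0.48,0,1, 0,-0.95,-0.48,0,1]'
python3 -m pendant '[0,-0.95,-0.48,0,1, 0,-0.95,-0.48,0,1, 0,-0.95,-0.48,0,1, 0,-0.95,-0.48,0,1, 0,-0.95,-0.48,0,1]'
python3 -c "from h import *; rep([517,288.6,214])"
```

```text
t: 0.78
eef_pos: [277.7, 497.4, 212.8]
tcp_rot: [2.891, 1.568, -2.071]
ft_force: [-0.4, -0.1, -0.4]
opening: 0.997
t: 1.4
eef_pos: [401.5, 388.3, 212.2]
tcp_rot: [2.784, 1.566, -2.177]
ft_force: [0.2, -0.1, -0.3]
opening: 1.001
t 1.4 p [401.5 388.3 212.2] F [ 0.2 -0.1 -0.3] M [-0.01  0.    0.01] op 1.001 j6 -0.67 jawyaw 75.73 xax [-0.0026 -0.0038 -1.    ]
to go tool mm [  -1.8 -136.5  -68.2] rows [-0.058 -4.55  -2.273]
```

```bash
python3 -m pendant '[0,-0.95,-0.45,-0.12,1, 0,-0.95,-0.43,-0.12,1, 0,-0.95,-0.4,-0.12,1, 0,-0.95,-0.35,-0.12,1, 0,-0.9,-0.3,-0.12,1]' >/dev/null
python3 -m pendant '[0,0,0,0,1]' >/dev/null
python3 - <<'E'
from h import *
rep([517,288.6,214])
i,p,d=cam('wrist','w1')
rep()
E
```

```text
t 2.15 p [537.8 308.5 210.7] F [-0.2 -0.7 -0.6] M [0.   0.05 0.03] op 0.999 j6 -1.212 jawyaw 93.31 xax [-0.0047 -0.0049 -1.    ]
to go tool mm [ -3.1  21.9 -18.7] rows [-0.102  0.732 -0.623]
t 2.2 p [536.8 308.9 210.8] F [-0.7 -0.2 -0.2] M [-0.02 -0.03  0.04] op 0.998 j6 -1.21 jawyaw 93.3 xax [-0.0053 -0.005  -1.    ]
```

View pics/w1.png

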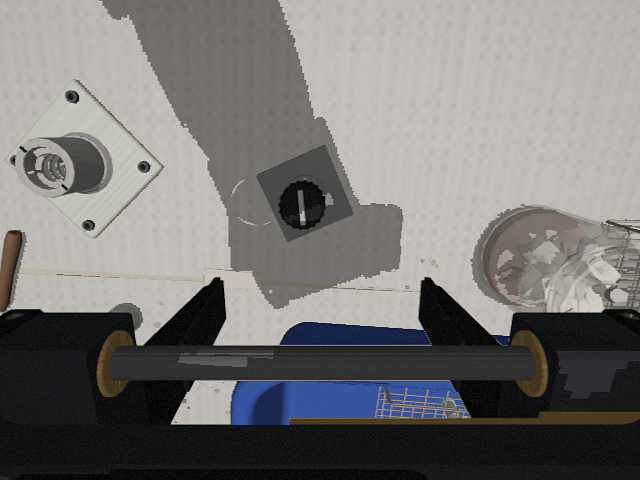

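```bash
python3 - <<'E'
from h import *
i,p,d=load('w1')
a=cv2.resize(p[165:245,265:345],None,fx=7.5,fy=7.5,interpolation=3); cv2.imwrite('pics/c1.png',cv2.convertScaleAbs(a,alpha=1.5))
P=cloud(i,d); w=P[165:245,265:345].reshape(-1,3); w=w[(w[:,2]>82)&(w[:,2]<95)]; print(cv2.minEnclosingCircle(w[:,:2].astype(np.float32)),w.mean(0))
w=P[120:220,10:120].reshape(-1,3); w=w[(w[:,2]>57)&(w[:,2]<65)]; print(cv2.minEnclosingCircle(w[:,:2].astype(np.float32)),w.mean(0))
E
```

```text
((516.2405395507812, 289.8284912109375), 19.00166893005371) [515.4007647  289.98530911  88.14590557]
((500.9972839355469, 72.08169555664062), 25.255823135375977) [500.35370792  72.42003665  59.80926278]
```

View pics/c1.png

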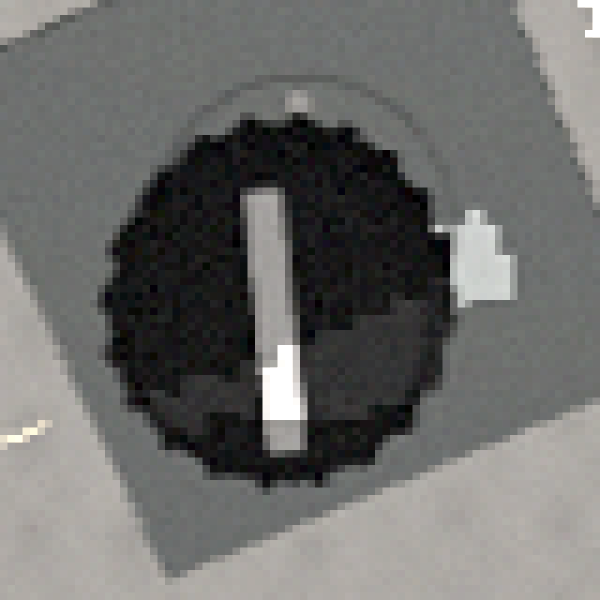

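```bash
python3 - <<'E'
from h import *
i,p,d=load('w1')
f=lambda a,b:pt(i,265+a/7.5-.5,165+b/7.5-.5,90)
a,b=f(263,187),f(286,452); v=b-a;print((a+b)/2,v,np.degrees(np.arctan2(v[1],v[0])))
rep([*((a+b)/2)[:2],150])
E
```

```text
[515.88606453 290.07125884  90.        ] [27.80133395  3.58770117  0.        ] 7.353255633438176
t 2.2 p [536.8 308.9 210.8] F [-0.7 -0.2 -0.2] M [-0.02 -0.03  0.04] op 0.998 j6 -1.21 jawyaw 93.3 xax [-0.0053 -0.005  -1.    ]
to go tool mm [ 61.   21.6 -17.3] rows [ 2.032  0.721 -0.576]
```

```bash
python3 -m pendant '[0.6,0.25,-0.2,0,1, 0.6,0.24,-0.2,0,1, 0.6,0.24,-0.18,0,1, 0.6,0,0,0,1, 0.5,0,0,0,1]' >/dev/null
python3 -m pendant '[0.1,0,0,0,1]' >/dev/null
python3 - <<'E'
from h import *
rep([515.9,290,62])
i,p,d=cam('wrist','w2')
E
```

```text
t 2.95 p [509.7 291.7 119. ] F [-0.1  0.4 -0. ] M [0.05 0.01 0.03] op 1.0 j6 -1.217 jawyaw 93.24 xax [-0.0062 -0.0047 -1.    ]
to go tool mm [56.9 -6.4 -1.8] rows [ 1.898 -0.214 -0.061]
```

View pics/w2.png

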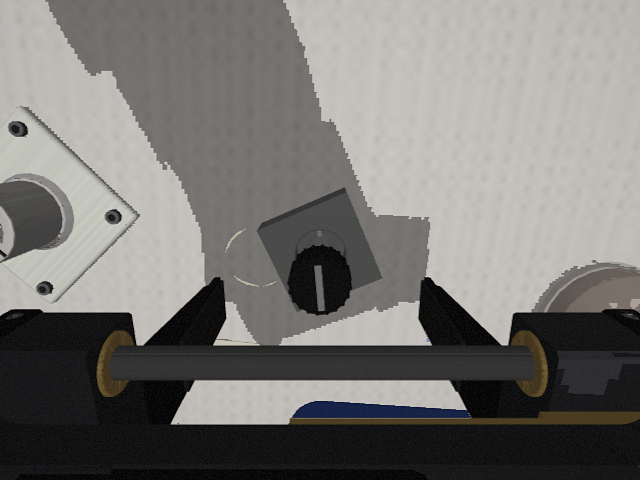

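```bash
python3 - <<'E'
from h import *
i,p,d=load('w2')
a=cv2.resize(p[235:325,275:365],None,fx=6.5,fy=6.5,interpolation=3); cv2.imwrite('pics/c2.png',cv2.convertScaleAbs(a,alpha=1.5))
rep([515.9,290,62])
E
```

```text
t 3.0 p [509.9 291.8 119.1] F [-0.5  0.1  0.5] M [-0.03  0.05 -0.03] op 1.001 j6 -1.217 jawyaw 93.23 xax [-0.0059 -0.0045 -1.    ]
to go tool mm [57.1 -6.2 -1.9] rows [ 1.903 -0.208 -0.062]
```

View pics/c2.png

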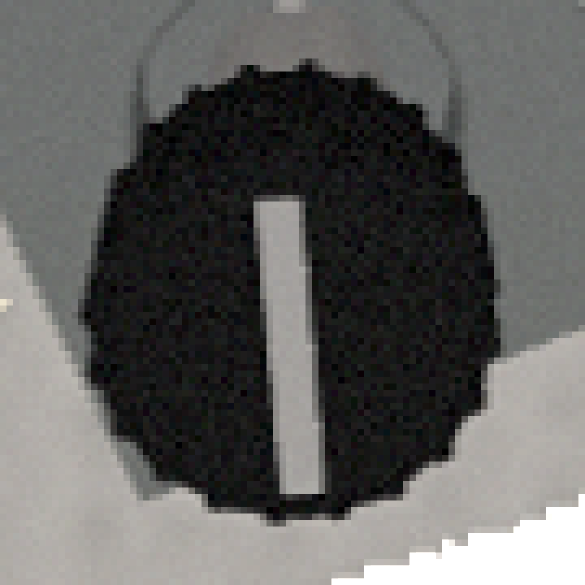

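```bash
python3 - <<'E'
from h import *
i,p,d=load('w2')
f=lambda a,b:pt(i,275+a/6.5-.5,235+b/6.5-.5,89)
a,b=f(279,199),f(303,495); c=(a+b)/2; v=b-a;print(c,v,np.degrees(np.arctan2(v[1],v[0])))
P=cloud(i,d); print(np.nanmedian(P[260:300,300:316],axis=(0,1)))
rep([*c[:2],62])
E
```

```text
[516.4250007  290.05137894  89.        ] [27.86860218  3.63865276  0.        ] 7.438721130360296
[511.62577359 283.03428629  88.30823728]
t 3.0 p [509.9 291.8 119.1] F [-0.5  0.1  0.5] M [-0.03  0.05 -0.03] op 1.001 j6 -1.217 jawyaw 93.23 xax [-0.0059 -0.0045 -1.    ]
to go tool mm [57.1 -6.8 -1.8] rows [ 1.903 -0.226 -0.062]
```

```bash
python3 -m pendant '[0.3,-0.2,-0.06,0,1, 0.5,0,0,0,1, 0.5,0,0,0,1, 0.4,0,0,0,1, 0.1,0,0,0,1]' >/dev/null
python3 -m pendant '[0,0,0,0,1]' >/dev/null
python3 - <<'E'
from h import *
rep([516.3,290,62])
E
```

```text
t 3.75 p [516.4 290.2  61.6] F [0.2 0.5 0.1] M [0.02 0.01 0.01] op 1.003 j6 -1.224 jawyaw 93.22 xax [-0.0054 -0.0043 -1.    ]
to go tool mm [-0.4  0.1 -0.2] rows [-0.012  0.004 -0.005]
```

Right on. Grip.

```bash
python3 -m pendant '[0,0,0,0,0, 0,0,0,0,0, 0,0,0,0,0, 0,0,0,0,0, 0,0,0,0,0]'
python3 -m pendant '[0,0,0,0,0, 0,0,0,0,0]'
python3 - <<'E'
from h import *
rep([516.3,290,62])
E
```

```text
t: 4.38
eef_pos: [516.9, 290.4, 62.9]
tcp_rot: [2.312, 1.566, -2.344]
ft_force: [0.0, -0.1, 0.0]
opening: 0.533
t: 4.62
eef_pos: [516.9, 290.5, 63.0]
tcp_rot: [2.302, 1.566, -2.354]
ft_force: [-0.4, -0.4, 0.5]
opening: 0.366
t 4.62 p [516.9 290.5  63. ] F [-0.4 -0.4  0.5] M [0.08 0.04 0.09] op 0.366 j6 -1.224 jawyaw 93.22 xax [-0.0034 -0.0034 -1.    ]
to go tool mm [ 1.   0.6 -0.4] rows [ 0.032  0.022 -0.014]
```

```bash
python3 -m pendant '[0,0,0,0,0, 0,0,0,0,0, -0.4,0,0,0,0, -0.7,0,0,0,0, -0.7,0,0,0,0]'
python3 -m pendant '[-0.7,0,0,0,0, -0.5,0,0,0,0, 0,0,0,0,0]'
python3 - <<'E'
from h import *
rep([500.8,71.5,140])
i,p,d=cam('wrist','w3')
i,p,d=cam('scene','s3')
cv2.imwrite('pics/s3c.png',cv2.resize(p[100:300,200:440],None,fx=3,fy=3,interpolation=3))
E
```

```text
t: 5.25
eef_pos: [516.5, 290.3, 118.3]
tcp_rot: [2.157, 1.563, -2.499]
ft_force: [-0.1, 0.1, -0.8]
opening: 0.366
t: 5.62
eef_pos: [517.1, 290.7, 158.6]
tcp_rot: [2.36, 1.567, -2.297]
ft_force: [-0.4, -0.2, -0.6]
opening: 0.373
t 5.62 p [517.1 290.7 158.6] F [-0.4 -0.2 -0.6] M [ 0.02 -0.01 -0.01] op 0.373 j6 -1.224 jawyaw 93.22 xax [-0.0028 -0.0032 -1.    ]
to go tool mm [  19.4   28.6 -217.9] rows [ 0.646  0.952 -7.263]
```

View pics/w3.png

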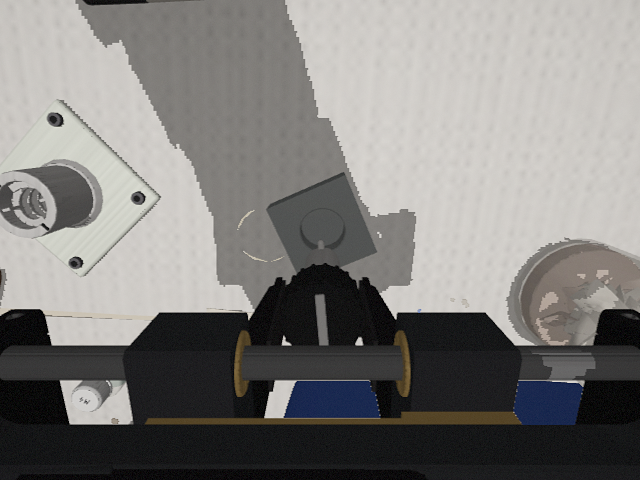

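View pics/s3c.png

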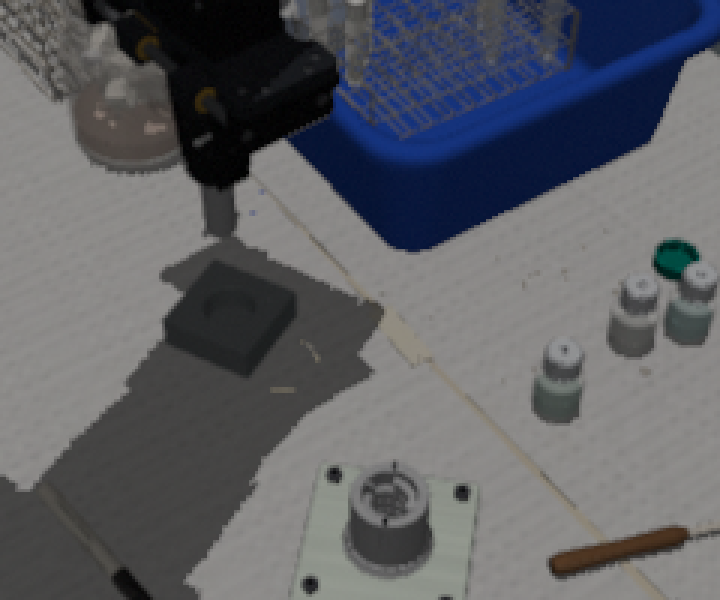

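```bash
python3 - <<'E'
from h import *
i,p,d=load('w3')
a=cv2.resize(p[205:355,250:400],None,fx=4,fy=4,interpolation=3)
b=cv2.resize(p[160:250,0:100],None,fx=6,fy=6,interpolation=3)
cv2.imwrite('pics/c3.png',cv2.convertScaleAbs(a,alpha=1.8)); cv2.imwrite('pics/c3b.png',cv2.convertScaleAbs(b,alpha=1.3))
E
```

```text
(no output)
```

View pics/c3.png

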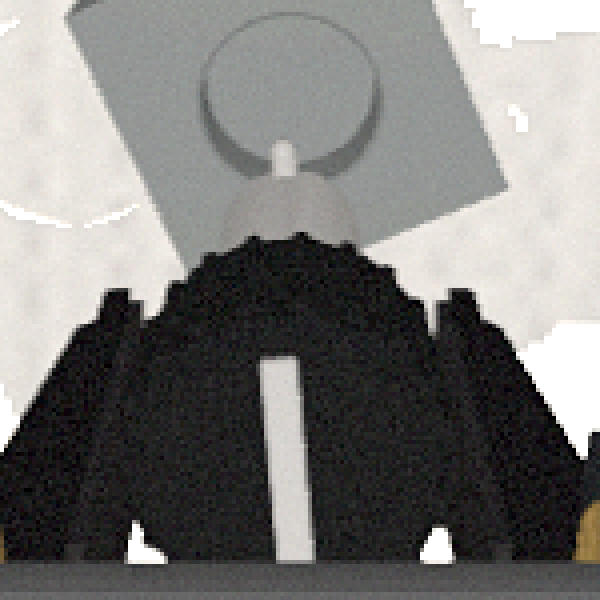

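View pics/c3b.png

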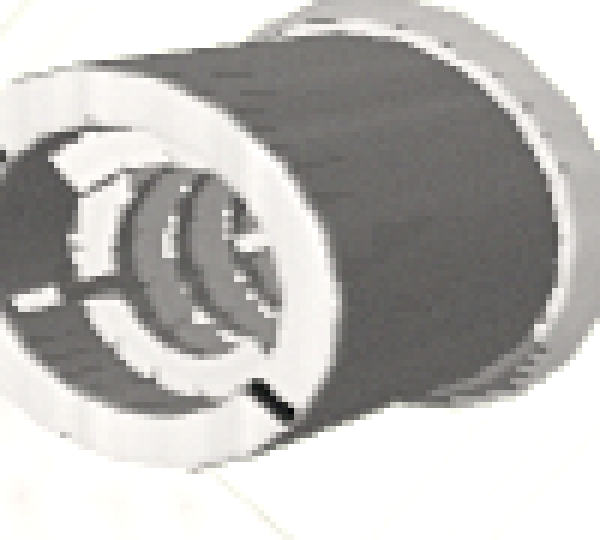

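```bash
python3 - <<'E'
from h import *
i,p,d=load('w3')
P=cloud(i,d); print('bar depth z',np.nanmedian(P[300:340,319:323],axis=(0,1)))
T=np.array([517.1,290.7,158.6])
e=pt(i,250+279.5/4-.5,205+357/4-.5,184.5); e2=pt(i,250+293.5/4-.5,205+558/4-.5,184.5); v=(e-e2);v/=np.linalg.norm(v)
print('end',e,'yaw',np.degrees(np.arctan2(-v[1],-v[0])),'axis top',e-14*v, 'rel TCP',e-14*v-T)
q=pt(i,250+284.5/4-.5,205+141/4-.5,108.); print('tooth tip',q,'axis foot',q-16*v,'rel',q-16*v-T)
# shank side edges at low: x centre of shank crop ~ (222..358)->290 at row 225
w=P[160:250,0:70].reshape(-1,3); w=w[(w[:,2]>57)&(w[:,2]<63)]; print('boss',cv2.minEnclosingCircle(w[:,:2].astype(np.float32)),w.mean(0))
m=pt(i,273/6-.5,160+400/6-.5,60); print('mark',m)
E
```

```text
bar depth z [513.94684783 289.52260841 185.72556497]
end [502.58859339 288.42158846 184.5       ] yaw 6.799802442396457 axis top [516.49011622 290.07919608 184.5       ] rel TCP [-0.60988378 -0.62080392 25.9       ]
tooth tip [500.97147211 288.43964507 108.        ] axis foot [516.85892678 290.33405378 108.        ] rel [ -0.24107322  -0.36594622 -50.6       ]
boss ((501.21649169921875, 72.35511779785156), 25.277135848999023) [500.80753903  77.77788682  59.70373884]
mark [515.70689475  86.74476424  60.        ]
```

```bash
python3 -m pendant '[0,-0.15,-0.9,0,0, 0,-0.15,-0.9,0,0, 0,-0.15,-0.9,0,0, 0,-0.15,-0.9,0,0, 0,-0.15,-0.9,0,0]' >/dev/null
python3 -m pendant '[0,-0.15,-0.9,0,0, 0,-0.15,-0.9,0,0, 0,-0.15,-0.9,0,0, 0,0,0,0,0, 0,0,0,0,0]' >/dev/null
python3 - <<'E'
from h import *
rep([500.8,71.5,140])
i,p,d=cam('wrist','w4')
a=cv2.resize(p[120:300,220:420],None,fx=4,fy=4,interpolation=3)[:600]
cv2.imwrite('pics/c4.png',cv2.convertScaleAbs(a,alpha=1.3))
rep()
E
```

```text
t 6.97 p [562.3  70.4 148.2] F [-0.3 -0.  -0.9] M [ 0.03 -0.03  0.  ] op 0.371 j6 -1.612 jawyaw 93.27 xax [-0.0205 -0.0062 -0.9998]
to go tool mm [ 9.4 61.2  4.7] rows [0.314 2.04  0.156]
t 7.03 p [562.3  70.5 148.2] F [ 0.7 -0.4 -1.4] M [ 0.08  0.04 -0.  ] op 0.366 j6 -1.612 jawyaw 93.28 xax [-0.0205 -0.0063 -0.9998]
```

View pics/w4.png

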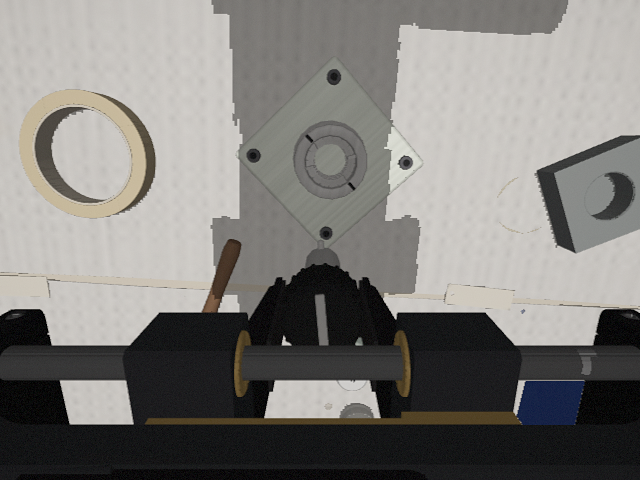

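View pics/c4.png

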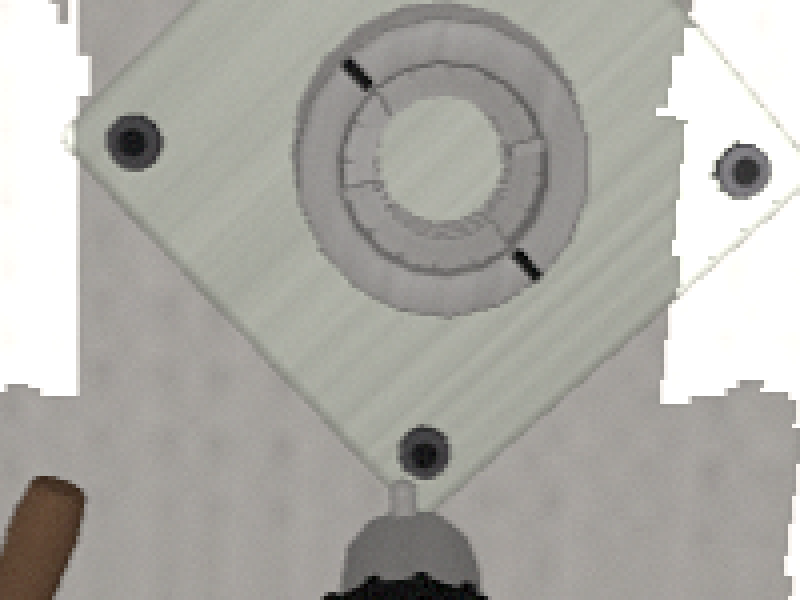

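```bash
cat >> h.py <<'E'
def bolt_rel(i,end,low,tip,T,r,ztop,ztooth):
    "bar end px, lower bar px, tooth tip px -> in tool frame"
    e=pt(i,*end,ztop); e2=pt(i,*low,ztop); v=(e-e2); v/=np.linalg.norm(v); q=pt(i,*tip,ztooth)
    print('yaw',np.degrees(np.arctan2(-v[1],-v[0])),'top axis',e-14*v,'foot axis',q-16*v,'tool rel',(r.T@(e-14*v-T)).round(1),(r.T@(q-16*v-T)).round(1))
E
python3 - <<'E'
from h import *
i,p,d=load('w4')
f=lambda a,b:pt(i,220+a/4-.5,120+b/4-.5,60)
a,b=f(358,74),f(526,264); v=a-b; print((a+b)/2,np.degrees(np.arctan2(v[1],v[0])),np.linalg.norm(v))
l,rr=f(296,160),f(588,160); print('rim lr',(l+rr)/2,np.linalg.norm(l-rr)); l,rr=f(440,17),f(445,317); print('rim tb',(l+rr)/2,np.linalg.norm(l-rr))
T,r,s=tool()
q=pt(i,220+403/4-.5,120+481/4-.5,T[2]-50.6); print('tip',q, 'tool rel',(r.T@(q-T)).round(1))
i3,_,_=load('w3'); 
rep([500.8,71.5,140])
E
```

```text
[500.86782519  71.68260575  60.        ] -134.49769216074168 42.333765477956526
rim lr [499.15604346  71.34315983  60.        ] 49.069067784788345
rim tb [500.92093246  71.55851361  60.        ] 49.49818110336751
tip [545.32777289  67.6851063   97.57908543] tool rel [51.  16.1 -1.5]
t 7.03 p [562.3  70.5 148.2] F [ 0.7 -0.4 -1.4] M [ 0.08  0.04 -0.  ] op 0.366 j6 -1.612 jawyaw 93.28 xax [-0.0205 -0.0063 -0.9998]
to go tool mm [ 9.4 61.2  4.6] rows [0.314 2.04  0.154]
```

```bash
python3 -m pendant '[0,0.45,0.02,0,0, 0,0.45,0.02,0,0, 0,0.45,0.02,0,0, 0,0.45,0,0,0, 0,0.2,0,0,0]' >/dev/null
python3 -m pendant '[0,0,0,0,0, 0,0,0,0,0]' >/dev/null
python3 - <<'E'
from h import *
rep([501.3,72.1,140])
E
```

```text
t 7.9 p [497.1  70.5 149.9] F [ 1.1  0.1 -0.5] M [ 0.05 -0.04  0.01] op 0.371 j6 -1.613 jawyaw 93.43 xax [-0.0201 -0.0062 -0.9998]
to go tool mm [ 9.8 -4.5  1.4] rows [ 0.327 -0.151  0.048]
```

```bash
python3 -m pendant '[0,0,0.9,0,0, 0,0,0.9,0,0, 0,0,0.9,0,0, 0,0,0.9,0,0, 0,0,0,0,0]' >/dev/null
python3 -c "from h import *; rep([501.3,72.1,140])"
python3 -m pendant '[0,0,-0.5,0,0, 0,0,-0.5,0,0, 0,0,-0.5,0,0, 0,0,-0.5,0,0, 0,0,0,0,0]' >/dev/null
python3 -c "from h import *; rep([501.3,72.1,140])"

```

```text
t 8.53 p [492.7 181.  148.8] F [ 0.4  0.3 -0.9] M [ 0.03 -0.09  0.06] op 0.374 j6 -1.4 jawyaw 93.32 xax [-0.0192 -0.0061 -0.9998]
to go tool mm [   9.3   -2.5 -109.2] rows [ 0.311 -0.082 -3.639]
t 9.15 p [496.9 113.6 149.1] F [-0.  -0.1 -0.7] M [ 0.03  0.   -0.05] op 0.373 j6 -1.524 jawyaw 93.13 xax [-0.0193 -0.0066 -0.9998]
to go tool mm [  9.3  -2.4 -41.7] rows [ 0.309 -0.078 -1.389]
```

```bash
python3 -m pendant '[-0.9,0,-0.4,0,0, -0.9,0,-0.4,0,0, 0,0,0,0,0]' >/dev/null
python3 -c "from h import *; rep([501.3,72.1,140])"
python3 -m pendant '[0,0.9,0,0,0, 0,0.9,0,0,0, 0,0,0,0,0]' >/dev/null
python3 -c "from h import *; rep([501.3,72.1,140])"
python3 -m pendant '[0,-0.3,0,0,0, 0,-0.3,0,0,0, 0,-0.3,0,0,0, 0,-0.3,0,0,0, 0,-0.3,0,0,0]' >/dev/null
python3 -c "from h import *; rep([501.3,72.1,140])"

```

```text
t 9.53 p [499.2  89.2 204.2] F [ 0.3  0.7 -2.1] M [ 0.02  0.02 -0.07] op 0.377 j6 -1.571 jawyaw 93.07 xax [-0.02   -0.0064 -0.9998]
to go tool mm [ 64.3  -2.5 -16.8] rows [ 2.142 -0.084 -0.561]
t 9.9 p [443.   87.2 202.7] F [ 0.4 -0.2 -0.5] M [0.01 0.03 0.04] op 0.374 j6 -1.57 jawyaw 93.07 xax [-0.0225 -0.0061 -0.9997]
to go tool mm [ 61.4 -58.9 -17.9] rows [ 2.048 -1.962 -0.597]
t 10.53 p [493.1  90.3 200.2] F [ 0.1  0.2 -1.3] M [0.07 0.   0.03] op 0.371 j6 -1.569 jawyaw 93.08 xax [-0.0227 -0.0059 -0.9997]
to go tool mm [ 60.1  -8.6 -18.4] rows [ 2.004 -0.287 -0.612]
```

```bash
python3 -m pendant '[0.5,-0.08,-0.15,0,0, 0.5,-0.08,-0.15,0,0, 0.5,-0.08,-0.15,0,0, 0.5,-0.08,-0.15,0,0, 0.4,0,0,0,0]' >/dev/null
python3 -m pendant '[0,0,0,0,0]' >/dev/null
python3 -c "from h import *; rep([502.2,72.3,122])"

```

```text
t 11.28 p [501.2  70.6 121.1] F [ 0.4 -0.  -0.5] M [ 0.02 -0.06  0.02] op 0.373 j6 -1.605 jawyaw 93.04 xax [-0.0269 -0.006  -0.9996]
to go tool mm [-1.  -1.1  1.6] rows [-0.032 -0.037  0.054]
```

```bash
python3 -m pendant '[-0.5,0,0,0,0, -0.3,-1,0,0,0, 0,-1,0,0,0, 0,0,0,0,0]' >/dev/null
python3 -c "from h import *; rep([502.4,72.3,122])"
python3 -m pendant '[0,0.25,0,0,0, 0,0.25,0,0,0, 0,0.25,0,0,0, 0,0.25,0,0,0, 0,0.25,0,0,0]' >/dev/null
python3 -c "from h import *; rep([502.4,72.3,122])"

```

```text
t 11.78 p [563.9  74.6 149.4] F [-0.7  0.2 -1.1] M [0.05 0.05 0.01] op 0.372 j6 -1.602 jawyaw 93.08 xax [-0.0222 -0.0059 -0.9997]
to go tool mm [28.8 60.9  1.2] rows [0.959 2.031 0.039]
t 12.4 p [521.6  72.6 152.1] F [ 0.1 -0.4 -1.2] M [0.01 0.   0.03] op 0.371 j6 -1.604 jawyaw 93.1 xax [-0.0221 -0.0059 -0.9997]
to go tool mm [30.5 18.5  0.9] rows [1.016 0.618 0.029]
```

```bash
python3 -m pendant '[0,-1,0,0,0, 0,-1,0,0,0, 0,0,0,0,0, 0,0,0,0,0]' >/dev/null
python3 -c "from h import *; rep([502.4,72.3,122])"
python3 -m pendant '[0,0.3,0,0,0, 0,0.3,0,0,0, 0,0.3,0,0,0, 0,0.3,0,0,0, 0,0.3,0,0,0]' >/dev/null
python3 -m pendant '[0,0.3,0,0,0, 0,0.1,0,0,0, 0,-1,0,0,0, 0,-1,0,0,0, 0,0,0,0,0]' >/dev/null
python3 -c "from h import *; rep([502.4,72.3,122])"

```

```text
t 12.9 p [580.3  75.8 150.7] F [-0.3  0.1 -1.2] M [ 0.02  0.   -0.02] op 0.375 j6 -1.601 jawyaw 93.1 xax [-0.0237 -0.0059 -0.9997]
to go tool mm [30.6 77.3  0.8] rows [1.019 2.576 0.027]
t 14.15 p [578.3  75.8 151.6] F [-1.1 -0.4 -1.2] M [0.08 0.02 0.01] op 0.369 j6 -1.601 jawyaw 93.11 xax [-0.0236 -0.0059 -0.9997]
to go tool mm [31.4 75.3  0.7] rows [1.046 2.51  0.024]
```

```bash
python3 -m pendant '[0,0.35,0,0,0, 0,0.35,0,0,0, 0,0.35,0,0,0, 0,0.35,0,0,0, 0,0.35,0,0,0]' >/dev/null
python3 -m pendant '[0.2,0.3,0,0,0, 0.2,0.1,0,0,0, 0.2,0,0,0,0, 0.2,0,0,0,0, 0.15,0,0,0,0]' >/dev/null
python3 -m pendant '[0,0,0,0,0]' >/dev/null
python3 -c "from h import *; rep([502.3,72.3,122])"

```

```text
t 15.53 p [506.1  71.9 122.5] F [-1.2  0.2 -0.7] M [ 0.02  0.   -0.03] op 0.369 j6 -1.605 jawyaw 93.11 xax [-0.0254 -0.006  -0.9997]
to go tool mm [0.6 3.8 0.6] rows [0.019 0.125 0.021]
```

```bash
python3 -m pendant '[0,0.12,0.02,0,0, 0,0,0,0,0]' >/dev/null
python3 - <<'E'
from h import *
rep([502.4,72.3,122])
i,p,d=cam('wrist','w5')
a=cv2.resize(p[180:360,220:420],None,fx=4,fy=4,interpolation=3)[:600]
cv2.imwrite('pics/c5.png',cv2.convertScaleAbs(a,alpha=1.5))
i,p,d=cam('top','t5'); a=cv2.resize(p[200:300,310:420],None,fx=6,fy=6,interpolation=3); cv2.imwrite('pics/c5t.png',a)
rep([502.4,72.3,122])
E
```

```text
t 15.78 p [502.4  72.3 122.7] F [-0.5 -0.5 -0.4] M [0.08 0.01 0.03] op 0.372 j6 -1.604 jawyaw 93.11 xax [-0.0253 -0.006  -0.9997]
to go tool mm [ 0.7 -0.1 -0. ] rows [ 0.022 -0.002 -0.001]
t 15.88 p [502.7  72.3 122.7] F [ 0.8  0.8 -1.8] M [ 0.06 -0.07 -0.  ] op 0.372 j6 -1.604 jawyaw 93.11 xax [-0.0249 -0.006  -0.9997]
to go tool mm [0.7 0.2 0. ] rows [0.024 0.008 0.001]
```

View pics/c5.png

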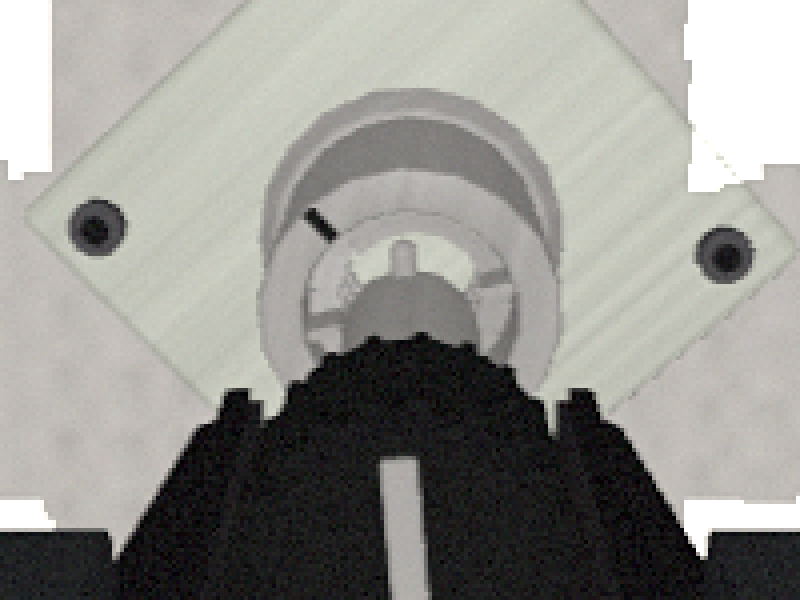

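```bash
python3 - <<'E'
from h import *
i,p,d=load('w5')
f=lambda a,b,z:pt(i,220+a/4-.5,180+b/4-.5,z)
T=np.array([502.5,72.3,122.7])
q=f(403,240,T[2]-51); e=f(405,211,60); m=f(322,225,60)
print('tip',q,'bore edge',e,'gap',e[0]-q[0]); 
l,rr=f(305,300,60),f(518,300,60); print('bore lr',l,rr,(l+rr)/2)
l,rr=f(343,320,T[2]-47),f(477,320,T[2]-47); print('shank lr',l,rr,(l+rr)/2)
l,rr=f(262,315,60),f(561,315,60); print('rim lr',l,rr,(l+rr)/2); e=f(408,169,60); print('rim far',e,'centre x',e[0]+25)
print('mark',m, 'expected r 21.2 centre',m+21.2*np.array([np.cos(np.radians(45.5)),np.sin(np.radians(45.5)),0]))
E
```

```text
tip [485.08299475  69.71476249  71.7       ] bore edge [483.31567774  69.847776    60.        ] gap -1.7673170125755178
bore lr [499.00344806  54.46901473  60.        ] [497.08817225  88.90825119  60.        ] [498.04581016  71.68863296  60.        ]
shank lr [497.06871165  61.27206881  75.7       ] [495.93917056  81.56276197  75.7       ] [496.50394111  71.41741539  75.7       ]
rim lr [501.93269246  47.58725261  60.        ] [499.23503885  96.05893682  60.        ] [500.58386566  71.82309472  60.        ]
rim far [476.46744699  69.95537934  60.        ] centre x 501.46744698908554
mark [486.34588301  56.72197465  60.        ] expected r 21.2 centre [501.20515942  71.84288418  60.        ]
```

```bash
python3 -m pendant '[0.15,0,0,0,0, 0.15,0,0,0,0, 0.12,0,0,0,0, 0.06,0,0,0,0]'
python3 -c "from h import *; rep([502.5,72.3,104.8])"

```

```text
t: 16.38
eef_pos: [502.4, 72.2, 107.4]
tcp_rot: [1.754, 1.545, -2.904]
ft_force: [0.5, 0.3, 0.2]
opening: 0.372
t 16.38 p [502.4  72.2 107.4] F [0.5 0.3 0.2] M [ 0.01 -0.02 -0.  ] op 0.372 j6 -1.603 jawyaw 93.11 xax [-0.0246 -0.006  -0.9997]
to go tool mm [ 2.6 -0.2  0.1] rows [ 0.088 -0.007  0.004]
```

```bash
python3 -m pendant '[0.04,0,0,0,0, 0.03,0,0,0,0]' | grep -E 'pos|force'
python3 -m pendant '[0.03,0,0,0,0, 0.03,0,0,0,0]' | grep -E 'pos|force'
python3 -c "from h import *; rep([502.5,72.3,104.8])"

```

```text
eef_pos: [502.4, 72.2, 105.1]
ft_force: [0.6, -0.3, -0.1]
eef_pos: [502.7, 72.2, 104.2]
ft_force: [-2.6, 0.2, 13.1]
t 16.88 p [502.7  72.2 104.2] F [-2.6  0.2 13.1] M [0.01 0.59 0.02] op 0.371 j6 -1.603 jawyaw 93.11 xax [-0.0234 -0.0059 -0.9997]
to go tool mm [-0.6  0.2  0.1] rows [-0.019  0.006  0.003]
```

```bash
python3 -m pendant '[-0.014,0,0,-0.3,0, -0.015,0,0,-0.3,0]' | grep -E 'pos|force'
python3 -c "from h import *; rep([502.5,72.3,104.8])"
python3 -m pendant '[-0.014,0,0,-0.3,0]' | grep -E 'pos|force'
python3 -c "from h import *; rep([502.5,72.3,104.8])"

```

```text
eef_pos: [503.2, 71.9, 105.8]
ft_force: [0.8, -1.0, 0.1]
t 17.12 p [503.2  71.9 105.8] F [ 0.8 -1.   0.1] M [-0.07 -0.04 -0.02] op 0.371 j6 -1.911 jawyaw 110.75 xax [-0.0217 -0.0065 -0.9997]
to go tool mm [1.  0.5 0.7] rows [0.033 0.016 0.022]
eef_pos: [503.3, 71.8, 106.4]
ft_force: [0.4, 0.8, -0.7]
t 17.25 p [503.3  71.8 106.4] F [ 0.4  0.8 -0.7] M [0.05 0.03 0.01] op 0.37 j6 -2.066 jawyaw 119.63 xax [-0.0212 -0.0065 -0.9998]
to go tool mm [1.6 0.4 0.8] rows [0.052 0.015 0.028]
```

```bash
python3 -m pendant '[0,0.015,0.025,-0.3,0, -0.014,0,0,-0.3,0]' | grep -E 'pos|force'
python3 -m pendant '[0,0,0,-0.3,0, 0,0,0,-0.15,0]' | grep -E 'pos|force'
python3 -c "from h import *; rep([502.4,72.1,104.8])"

```

```text
eef_pos: [503.0, 72.2, 107.1]
ft_force: [0.3, -0.4, -0.9]
eef_pos: [503.1, 72.1, 107.2]
ft_force: [-0.4, -0.2, -1.3]
t 17.75 p [503.1  72.1 107.2] F [-0.4 -0.2 -1.3] M [ 0.12  0.08 -0.01] op 0.373 j6 -2.609 jawyaw 150.81 xax [-0.0195 -0.0067 -0.9998]
to go tool mm [2.4 0.3 0.5] rows [0.08  0.011 0.018]
```

```bash
python3 -m pendant '[0.05,0.01,0.015,0,0, 0.05,0,0,0,0]' | grep -E 'pos|force'
python3 -m pendant '[0.05,0,0,0,0]' | grep -E 'pos|force'
python3 -c "from h import *; rep([502.4,72.1,97.5])"

```

```text
eef_pos: [502.5, 72.0, 104.1]
ft_force: [-0.3, 0.5, -0.5]
eef_pos: [502.4, 72.1, 102.5]
ft_force: [0.2, -0.1, -0.5]
t 18.12 p [502.4  72.1 102.5] F [ 0.2 -0.1 -0.5] M [0.17 0.04 0.01] op 0.371 j6 -2.606 jawyaw 150.61 xax [-0.0193 -0.0067 -0.9998]
to go tool mm [ 5.  -0.1 -0. ] rows [ 0.165 -0.003 -0.   ]
```

```bash
python3 -m pendant '[0.05,0,0,0,0, 0.05,0,0,0,0]' | grep -E 'pos|force'
python3 -m pendant '[0.04,0,0,0,0]' | grep -E 'pos|force'
python3 -m pendant '[0.03,0,0,0,0]' | grep -E 'pos|force'
python3 -c "from h import *; rep([502.4,72.1,97.5])"

```

```text
eef_pos: [502.3, 72.0, 99.2]
ft_force: [0.1, -0.3, -1.2]
eef_pos: [502.3, 72.0, 97.9]
ft_force: [-0.3, -0.6, 4.3]
eef_pos: [502.5, 72.0, 97.5]
ft_force: [-2.7, 0.2, 15.0]
t 18.62 p [502.5  72.   97.5] F [-2.7  0.2 15. ] M [ 0.19  0.72 -0.01] op 0.373 j6 -2.604 jawyaw 150.54 xax [-0.0189 -0.0067 -0.9998]
to go tool mm [-0.  -0.   0.1] rows [-0.001 -0.     0.004]
```

```bash
python3 -m pendant '[0,0,0,0.3,0, 0.014,0,0,0.36,0, 0.018,0,0,0.36,0]' | grep -E 'pos|force'
cat >> h.py <<'E'
def w(acc=0):
    p,r,s=tool(); y=np.degrees(np.arctan2(r[1,2],r[0,2])); print('dz expected at yaw', y)
    off=(r[:,0]*51)[:2]; rep([500.9-off[0],71.6-off[1],p[2]])
E
python3 -c "from h import *; rep(); w()"

```

```text
eef_pos: [502.6, 72.1, 96.7]
ft_force: [-0.1, 0.4, -0.6]
t 19.0 p [502.6  72.1  96.7] F [-0.1  0.4 -0.6] M [ 0.1   0.01 -0.01] op 0.373 j6 -2.08 jawyaw 120.49 xax [-0.0183 -0.0066 -0.9998]
dz expected at yaw 120.49201259959324
t 19.0 p [502.6  72.1  96.7] F [-0.1  0.4 -0.6] M [ 0.1   0.01 -0.01] op 0.373 j6 -2.08 jawyaw 120.49 xax [-0.0183 -0.0066 -0.9998]
to go tool mm [0.  0.7 0.3] rows [0.    0.024 0.01 ]
```

```bash
python3 -m pendant '[0.02,0.008,0.003,0.36,0, 0.02,0.008,0.003,0.36,0, 0.02,0,0,0.36,0]' | grep -E 'pos|force'
python3 -c "from h import *; w()"
python3 -m pendant '[0.02,0,0,0.36,0, 0.02,0,0,0.36,0, 0.02,0,0,0.36,0]' | grep -E 'pos|force'
python3 -c "from h import *; w()"

```

```text
eef_pos: [502.1, 72.0, 94.8]
ft_force: [-0.2, 0.1, -0.2]
dz expected at yaw 88.48762271732053
t 19.38 p [502.1  72.   94.8] F [-0.2  0.1 -0.2] M [ 0.03  0.02 -0.01] op 0.37 j6 -1.521 jawyaw 88.49 xax [-0.0182 -0.0066 -0.9998]
to go tool mm [ 0.   0.3 -0.1] rows [ 0.     0.009 -0.002]
eef_pos: [502.1, 72.0, 92.8]
ft_force: [0.3, 0.1, -0.6]
dz expected at yaw 56.48362036815761
t 19.75 p [502.1  72.   92.8] F [ 0.3  0.1 -0.6] M [ 0.   -0.05 -0.01] op 0.371 j6 -0.963 jawyaw 56.48 xax [-0.018  -0.0066 -0.9998]
to go tool mm [ 0.   0.2 -0.2] rows [ 0.     0.007 -0.007]
```

```bash
python3 -m pendant '[0.018,0,0,0.36,0, 0.018,0,0,0.36,0, 0.018,0,0,0.36,0, 0.018,0,0,0.36,0]' | grep -E 'pos|force'
python3 -c "from h import *; w()"
python3 -m pendant '[0.018,0,0,0.36,0, 0.018,0,0,0.36,0, 0.018,0,0,0.36,0, 0.018,0,0,0.36,0]' | grep -E 'pos|force'
python3 -c "from h import *; w()"

```

```text
eef_pos: [502.1, 72.0, 90.5]
ft_force: [-0.1, -0.1, -0.1]
dz expected at yaw 13.802205148421944
t 20.25 p [502.1  72.   90.5] F [-0.1 -0.1 -0.1] M [-0.08  0.08  0.02] op 0.37 j6 -0.218 jawyaw 13.8 xax [-0.0179 -0.0066 -0.9998]
to go tool mm [ 0.   0.  -0.3] rows [ 0.     0.001 -0.009]
eef_pos: [501.9, 72.0, 88.2]
ft_force: [-0.8, 0.7, -0.9]
dz expected at yaw -28.87607651079186
t 20.75 p [501.9  72.   88.2] F [-0.8  0.7 -0.9] M [-0.03  0.16 -0.02] op 0.37 j6 0.527 jawyaw -28.88 xax [-0.0183 -0.0066 -0.9998]
to go tool mm [ 0.  -0.1 -0. ] rows [ 0.    -0.002 -0.001]
```

```bash
python3 -m pendant '[0.018,0,0,0.36,0, 0.018,0,0,0.36,0, 0.018,0,0,0.36,0, 0.018,0,0,0.36,0, 0.018,0,0,0.36,0]' | grep -E 'pos|force'
python3 -c "from h import *; w()"
python3 -m pendant '[0.018,0,0,0.36,0, 0.018,0,0,0.36,0, 0.018,0,0,0.36,0, 0.018,0,0,0.36,0, 0.018,0,0,0.36,0]' | grep -E 'pos|force'
python3 -c "from h import *; w()"

```

```text
eef_pos: [501.8, 72.1, 85.3]
ft_force: [0.4, 0.4, -0.8]
dz expected at yaw -82.216951213457
t 21.38 p [501.8  72.1  85.3] F [ 0.4  0.4 -0.8] M [-0.12  0.16 -0.03] op 0.371 j6 1.458 jawyaw -82.22 xax [-0.0182 -0.0065 -0.9998]
to go tool mm [ 0.  -0.   0.1] rows [ 0.    -0.     0.004]
eef_pos: [501.9, 72.0, 82.3]
ft_force: [-0.5, -0.9, -1.8]
dz expected at yaw -135.56065509375026
t 22.0 p [501.9  72.   82.3] F [-0.5 -0.9 -1.8] M [-0.02  0.2  -0.03] op 0.372 j6 2.39 jawyaw -135.56 xax [-0.0181 -0.0065 -0.9998]
to go tool mm [0.  0.  0.1] rows [0.    0.002 0.004]
```

```bash
python3 -m pendant '[0,0,0,0,0.6, 0,0,0,0,0.6, 0,0,0,0,0.6, 0,0,0,0,0.6]' | grep -E 'pos|force|open'
python3 - <<'E'
from h import *
i,p,d=cam('wrist','w6'); cv2.imwrite('pics/c6.png',cv2.convertScaleAbs(cv2.resize(p[180:360,220:420],None,fx=4,fy=4,interpolation=3)[:600],alpha=1.5))
w()
E
```

```text
eef_pos: [502.0, 72.1, 82.4]
ft_force: [-0.6, 0.1, -0.6]
opening: 0.599
dz expected at yaw -135.06525016384236
t 22.55 p [502.   72.1  82.4] F [ 0.7 -0.5  0.2] M [-0.01  0.14 -0.02] op 0.597 j6 2.381 jawyaw -135.07 xax [-0.0177 -0.0065 -0.9998]
to go tool mm [ 0.  -0.1  0.2] rows [ 0.    -0.002  0.008]
```

View pics/c6.png

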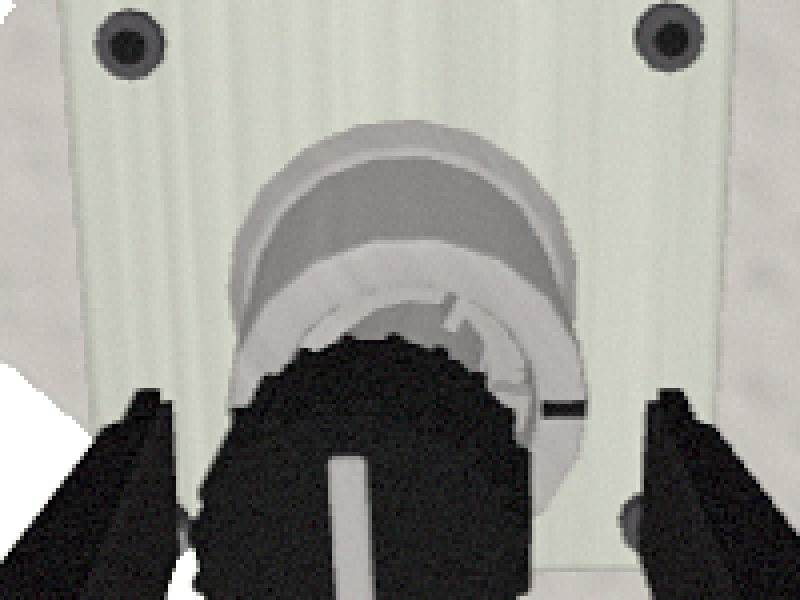

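```bash
python3 -m pendant '[0,0,0,-0.36,0.7, 0,0,0,-0.36,0.7, 0,0,0,-0.36,0.7, 0,0,0,-0.36,0.7, 0,0,0,-0.36,0.7]' | grep -E 'pos|force'
python3 -c "from h import *; w()"
python3 -m pendant '[0,0,0,-0.36,0.7, 0,0,0,-0.36,0.7, 0,0,0,-0.36,0.7, 0,0,0,-0.36,0.7, 0,0,0,-0.36,0.7]' | grep -E 'pos|force'
python3 -m pendant '[0,0,0,-0.36,0.7, 0,0,0,-0.36,0.7, 0,0,0,-0.36,0.7, 0,0,0,-0.36,0.7, 0,0,0,-0.36,0.7]' | grep -E 'pos|force'
python3 -m pendant '[0,0,0,-0.36,0.7, 0,0,0,-0.34,0.7, 0,0,0,0,0.7]' | grep -E 'pos|force'
python3 -c "from h import *; w()"
python3 - <<'E'
from h import *
i,p,d=cam('wrist','w7'); cv2.imwrite('pics/c7.png',cv2.convertScaleAbs(cv2.resize(p[180:360,220:420],None,fx=4,fy=4,interpolation=3)[:600],alpha=1.5))
E
```

```text
eef_pos: [502.1, 72.1, 82.5]
ft_force: [0.2, -0.3, -0.5]
dz expected at yaw -81.71245056875999
t 23.18 p [502.1  72.1  82.5] F [ 0.2 -0.3 -0.5] M [-0.06  0.16  0.05] op 0.702 j6 1.45 jawyaw -81.71 xax [-0.0175 -0.0065 -0.9998]
to go tool mm [ 0.  -0.3  0.1] rows [ 0.    -0.01   0.003]
eef_pos: [502.1, 72.1, 82.6]
ft_force: [0.3, -0.1, -0.4]
eef_pos: [502.2, 72.1, 82.7]
ft_force: [1.3, 0.4, 0.1]
eef_pos: [502.2, 72.1, 82.7]
ft_force: [-0.0, 0.4, 0.0]
dz expected at yaw 46.159361916929946
t 24.8 p [502.2  72.1  82.7] F [-0.   0.4  0. ] M [-0.05 -0.01  0.  ] op 0.702 j6 -0.782 jawyaw 46.16 xax [-0.0169 -0.0065 -0.9998]
to go tool mm [ 0.   0.2 -0.4] rows [ 0.     0.008 -0.015]
```

View pics/c7.png

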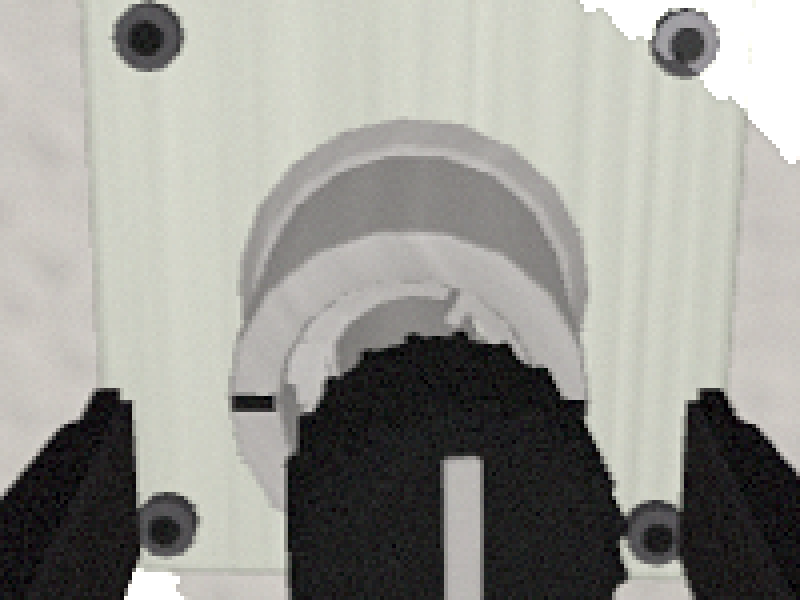

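```bash
python3 -m pendant '[0,0.008,-0.012,0,0, 0,0,0,0,0, 0,0,0,0,0, 0,0,0,0,0, 0,0,0,0,0]' | grep -E 'pos|force|open'
python3 -m pendant '[0,0,0,0,0, 0,0,0,0,0]' | grep -E 'pos|force|open'
python3 - <<'E'
from h import *
w()
i,p,d=cam('wrist','w8'); cv2.imwrite('pics/c8.png',cv2.convertScaleAbs(cv2.resize(p[180:360,220:420],None,fx=4,fy=4,interpolation=3)[:600],alpha=1.5))
E
```

```text
eef_pos: [501.8, 72.0, 82.7]
ft_force: [0.8, 0.7, 0.1]
opening: 0.376
eef_pos: [501.8, 72.0, 82.7]
ft_force: [0.3, 0.8, 0.4]
opening: 0.37
dz expected at yaw 45.635368116706445
t 25.73 p [501.8  72.   82.7] F [0.3 0.8 0.4] M [-0.08  0.01 -0.08] op 0.37 j6 -0.773 jawyaw 45.64 xax [-0.0168 -0.0065 -0.9998]
to go tool mm [ 0.  -0.  -0.1] rows [ 0.    -0.001 -0.003]
```

View pics/c8.png

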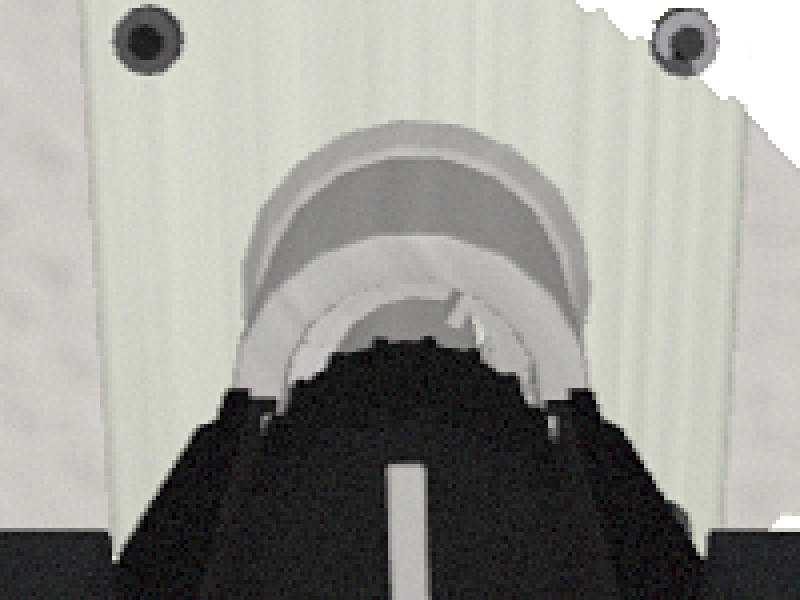

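```bash
python3 -m pendant '[0.018,0,0,0.36,0, 0.018,0,0,0.36,0, 0.018,0,0,0.36,0]' | grep -E 'pos|force'
python3 -c "from h import *; w()"
python3 -m pendant '[0.018,0,0,0.36,0, 0.018,0,0,0.36,0, 0.018,0,0,0.36,0, 0.018,0,0,0.36,0]' | grep -E 'pos|force'
python3 -c "from h import *; w()"

```

```text
eef_pos: [501.6, 71.9, 81.0]
ft_force: [0.2, -0.4, -0.2]
dz expected at yaw 13.81639016540263
t 26.15 p [501.6  71.9  81. ] F [ 0.2 -0.4 -0.2] M [-0.13  0.02  0.1 ] op 0.376 j6 -0.218 jawyaw 13.82 xax [-0.0173 -0.0066 -0.9998]
to go tool mm [-0.  -0.   0.2] rows [-0.    -0.002  0.007]
eef_pos: [501.3, 71.9, 78.8]
ft_force: [-0.2, -0.3, 1.1]
dz expected at yaw -28.851738211057125
t 26.65 p [501.3  71.9  78.8] F [-0.2 -0.3  1.1] M [-0.14  0.16  0.02] op 0.369 j6 0.527 jawyaw -28.85 xax [-0.0178 -0.0067 -0.9998]
to go tool mm [-0.   0.3  0.4] rows [-0.     0.009  0.013]
```

```bash
python3 -m pendant '[0,0,0,0,0, 0,0,0,0,0]' | grep -E 'pos|force|open'
python3 - <<'E'
from h import *
w()
i,p,d=cam('wrist','w9'); cv2.imwrite('pics/c9.png',cv2.convertScaleAbs(cv2.resize(p[180:360,220:420],None,fx=4,fy=4,interpolation=3)[:600],alpha=1.5))
P=cloud(i,d); T=tool()[0]
print('bar z',np.nanmedian(P[298:325,320:325,2]),'in w3 bar-TCP=27.1;', 'now',np.nanmedian(P[298:325,320:325,2])-T[2])
i8,p8,d8=load('w8'); P8=cloud(i8,d8); print('w8',np.nanmedian(P8[300:325,320:325,2])-82.7); i5,_,d5=load('w5'); print('w5',np.nanmedian(cloud(i5,d5)[300:325,320:325,2])-122.7)
i,p,d=cam('scene','s9'); cv2.imwrite('pics/s9c.png',cv2.resize(p[180:320,260:430],None,fx=4,fy=4,interpolation=3))
E
```

```text
eef_pos: [501.6, 71.9, 78.8]
ft_force: [0.2, 0.6, -0.7]
opening: 0.37
dz expected at yaw -28.566900269633155
t 26.9 p [501.6  71.9  78.8] F [ 0.2  0.6 -0.7] M [-0.17  0.07  0.02] op 0.37 j6 0.522 jawyaw -28.57 xax [-0.0173 -0.0067 -0.9998]
to go tool mm [-0.   0.2  0.2] rows [-0.     0.006  0.005]
bar z 105.22238634771224 in w3 bar-TCP=27.1; now 26.429859967372337
w8 26.503576827946432
w5 27.015769371115667
```

View pics/c9.png

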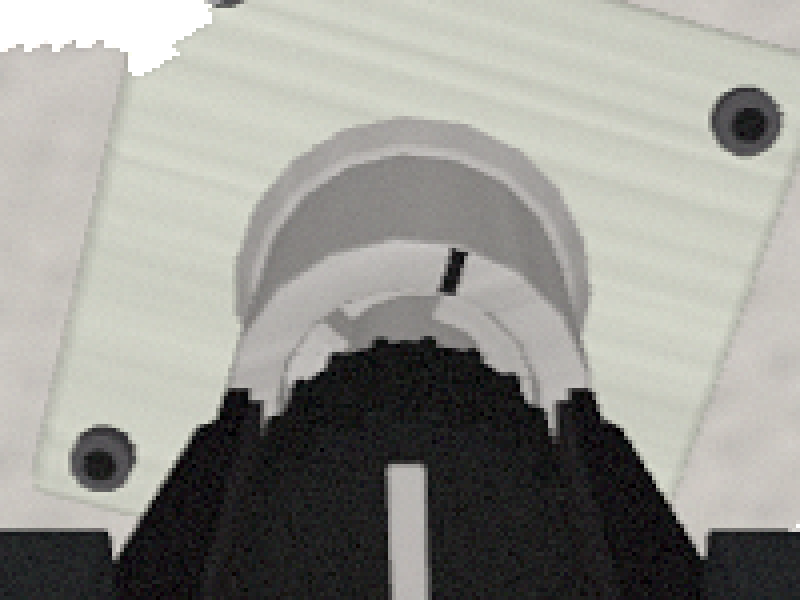

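View pics/s9c.png

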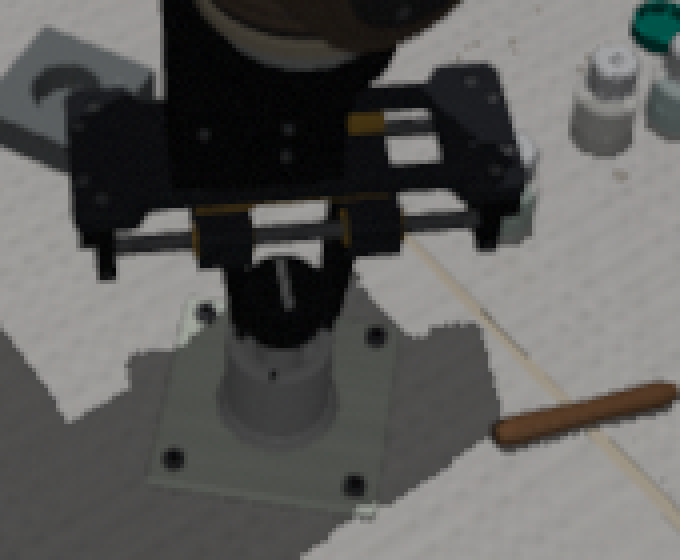

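```bash
python3 -c "
from h import *
rep(); print(env.job_done()); rep()"
```

```text
t 27.0 p [501.5  71.9  78.8] F [ 0.5 -0.5 -0.3] M [-0.17  0.02 -0.06] op 0.374 j6 0.523 jawyaw -28.64 xax [-0.0175 -0.0067 -0.9998]
the job is handed in; nothing more can be done
None
the job is handed in; nothing more can be done
```

The bolt is started in the thread, one full turn after the drop. I handed the job in at 27 s with the gripper still closed on the knob.

- **Placing:** I set the bolt upright in the boss mouth with its teeth about 38° clockwise of the marks. It met the lands within about 0.5 mm of the predicted height.
- **Drop:** I turned it back about 58° and pressed lightly. The TCP went from 107.2 to 97.9 mm, and the tooth centres ended at about 47 mm.
- **Winding in:** I turned it forward about 286°, regripped after a half turn back of the wrist, then turned about 74° more. The total is about 362°. The bolt leaned about 4 mm while the grip was open, and regripping brought it back to centre.

**Last checks:**
- The tooth centres are at about 27 mm, roughly 20 mm deeper than after the drop. That is about 1 mm above your nominal 26 mm but within the thread's 2.5 mm of play, and what I expected since the drop came 19° back from the marks.
- The forces logged while pressing and turning stayed at or below about 15 N, and were about zero at the end.
- No move went near the tape roll, bottle or marker, but I took no final picture to confirm where they are.

**What disagreed:** the tool was tilted about 1.0° at the end, and up to 1.5° earlier. I could not correct this with the moves available, but the bolt still turned freely.

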